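# Square up a row of soap bars in the press tray

### The job

Take the wooden stamp out of the press tray and leave it on the bench, and load every soap bar that lies on the bench to the right of the tray into the tray: flat, in one layer side by side, long sides running from front to back. Then lower the hinged lid fully shut, pull the sprung handle out until its brass pointers stand at the long mark between the studs on the rule, hold it there for two seconds without pulling past the mark, and let it go fully home, so that the bars end up lined up along the tray's front wall under the shut lid. Leave the tin and the jar alone.

Things in the scene. Friction and masses are not known exactly. Their poses are not given: they have to be found in the camera images.
- tray: low wooden press tray, fixed; outside 138 (x) x 360 (y) x 48 mm, inside 126 x 348, walls 6, floor 9, open on top when the lid is up. Origin at the centre of its underside; x points from the front wall (robot side) to the hinged back, y to the left. Inside face of the front wall at x = -63 mm, face of the press plate (28 high, 336 wide) at x = +53 mm with the handle home
- tray_floor (a point): centre of the tray's inner floor, 9 mm above the bench; tray axes
- draw (a joint): travel in m of the sprung draw: handle, pointers and press plate, one piece, slide out towards the tray's -x (the plate pushes the bars to the front wall). 0 = home, 0.030 = pointers at the long mark, end stop 0.050. A spring pulls it home: 5 N at 0, 8.5 N at the mark; let go, it returns by itself. 80 mm bars would be squeezed from 0.036 on
- draw_handle (a point): grip point in the middle of the upright black handle in front of the tray (moves with it): a block 14 mm along the tray's x, 34 mm along y, top 62 mm above the bench; this point is 45 mm above the bench and, at home, 45 mm in front of the front wall. Brass pointers reach out to both sides at its foot
- rule_mark (a point): middle of the long dark mark, between two brass studs 17 mm high, on the two low aluminium rule rails (8 mm high) in front of the tray: the mark is 30 mm farther out than the pointers at home; smaller ticks every 10 mm
- lid (a joint): angle in rad of the tray's lid: 0 = shut, about 1.55 = upright (start), stop at 1.65. A stiff hinge: the lid stays where it is left and must be pushed all the way down (about 2 to 3 N at its edge)
- lid_hinge (a point): middle of the hinge line on the tray's back rim, 48.5 mm above the bench, at tray x = +69 mm; the line runs along the tray's y. The lid is a plate 138 x 360 x 8 mm (wooden frame, clear pane) whose underside passes through this line
- lid_edge (a point): middle of the lid's free edge, on its outer (top) face, 138 mm from the hinge; highest point when the lid is up
- bar_0: bar of soap, 54 x 80 x 26 mm (own x, y, z), 0.1 kg; origin at the centre of its underside; y is its long axis. Lies flat on the bench to the right of the tray. Bars look alike but for their natural soap tint; two to four are present. Grip it across the 54 mm
- bar_1: bar of soap, 54 x 80 x 26 mm (own x, y, z), 0.1 kg; origin at the centre of its underside; y is its long axis. Lies flat on the bench to the right of the tray. Bars look alike but for their natural soap tint; two to four are present. Grip it across the 54 mm
- bar_2: bar of soap, 54 x 80 x 26 mm (own x, y, z), 0.1 kg; origin at the centre of its underside; y is its long axis. Lies flat on the bench to the right of the tray. Bars look alike but for their natural soap tint; two to four are present. Grip it across the 54 mm
- bar_3: bar of soap, 54 x 80 x 26 mm (own x, y, z), 0.1 kg; origin at the centre of its underside; y is its long axis. Lies flat on the bench to the right of the tray. Bars look alike but for their natural soap tint; two to four are present. Grip it across the 54 mm
- balm_tin: bystander: round metal tin, 74 mm across, 34 mm high, left of the work; origin under its centre
- stamp: turned wooden soap stamp, round, 36 mm across at foot and head, 64 mm high, narrower waist about 30 mm up, 0.05 kg; stands upright in the tray at the start, so the lid cannot shut over it; origin under its centre, z along its axis
- jar: bystander: glass jar with bamboo lid, 49 mm across, 70 mm high, beyond the bars; origin under its centre
There are look-alikes about, which are no part of the job. What is shaped like the bar_2 but blue or orange is not meant.

How it is judged (in metres and radians):
On the way, in this order (a step that is already met when the one before it is completed fails the run):
1. the stamp is out of the tray on the bench and every bar lies flat in the tray, front to back, all released (height (world z) of stamp below 0.035 m and contact force between each of stamp, bar_0, bar_1, bar_2, bar_3 and the fingers below 0.5 N and (x of stamp in the frame of tray above 0.09 m or x of stamp in the frame of tray below -0.09 m or y of stamp in the frame of tray above 0.2 m or y of stamp in the frame of tray below -0.2 m) and x of bar_0 in the frame of tray between -0.036 and 0.036 m and y of bar_0 in the frame of tray between -0.16 and 0.16 m and z of each of bar_0, bar_1, bar_2, bar_3 in the frame of tray below 0.04 m and angle between the z axis of each of bar_0, bar_1, bar_2, bar_3 and the z axis of tray, either way round below 0.15 rad and angle between the y axis of each of bar_0, bar_1, bar_2, bar_3 and the x axis of tray, either way round below 0.3 rad and x of bar_1 in the frame of tray between -0.036 and 0.036 m and y of bar_1 in the frame of tray between -0.16 and 0.16 m and x of bar_2 in the frame of tray between -0.036 and 0.036 m and y of bar_2 in the frame of tray between -0.16 and 0.16 m and x of bar_3 in the frame of tray between -0.036 and 0.036 m and y of bar_3 in the frame of tray between -0.16 and 0.16 m), for 0.2 s.
2. the lid is shut (value of joint lid below 0.05 rad), for 0.3 s.
3. with the lid shut, the handle is held with its pointers within 4 mm of the mark for one second (value of joint lid below 0.05 rad and value of joint draw between 0.026 and 0.034 m), for 1 s.
At the end, for the whole second after the job is handed in: The lid is shut (under 0.05 rad), the handle is home (within 4 mm), and every bar lies flat at rest in the tray, front to back within 17 degrees, its front end within about 15 mm of the front wall; the stamp is on the bench beside the tray (all of step 1 and value of joint lid below 0.05 rad and value of joint draw below 0.004 m and x of each of bar_0, bar_1, bar_2, bar_3 in the frame of tray below -0.008 m and linear speed of each of bar_0, bar_1, bar_2, bar_3 below 0.02 m/s); the robot touches nothing.
It fails at once if the handle is pulled more than 5 mm past the mark (value of joint draw above 0.035 m).
It fails at once if the tin or the jar is moved more than 4 cm (distance of any of balm_tin, jar from where it was at the start of the episode above 0.04 m).
Of bar_0, bar_1, bar_2, bar_3 only 2 to 4 are there at a start; the rules pass over those that are not, and their reading is None.
At some moment in a run one of bar_0, bar_1, bar_2, bar_3 may be knocked a few centimetres aside while the robot is not near it.
Once in a run the grip may slacken for a moment while it holds something.
It also fails if it takes over 210 s, if anything falls off the work surface, if the arm or the gripper's body presses on something with over 40 N, if the wrist force passes 120 N, or if a joint passes its speed limit or range.

### The arm

A 6-joint arm with a two-finger parallel gripper is mounted at the origin on a cart in front of the work surface, level with it; the furniture and walls round the work are solid. World frame = base frame: x ahead of the robot, y to its left, z up, the work surface at z = 0. Lengths are in m, angles in degrees, forces in N, time in s.
With the tool pointing down it reaches from about 0.375 to 0.75 m from the base axis. Payload 9 kg.
Tool frame: the origin (TCP) lies where the fingers leave the gripper's body, on its centre line; the fingertips stand 73 mm ahead of it and the grasp point (between the pads) lies 54 mm ahead of it (robot.tip_reach is the distance from the TCP to the fingertips, in m); z points along the fingers, y is the line along which they close (so a half turn about z gives the same grasp; the last joint's range is limited). The gripper opens to 85 mm and grips with 20 to 120 N. Pads are 22 mm wide; open, the fingers measure 114 mm over their backs; the gripper's body (76 mm by 85 mm) begins 54 mm behind the grasp point. The pads swing forward as they close: fully open they stand 13 mm farther back than shut.
Start: joints at [-86.27, 5.964, 5.575, 89.605, 0, 77.527], TCP at [0.167, -0.576, 0.304] pointing down, gripper open.
Joint ranges: [-171.21, 171.21], [-48.23, 106.86], [-62.78, 66.21], [-105.2, 120.99], [-86.42, 89.51], [-180, 180]. Speed limits (degrees/s): [127.2, 127.2, 147.25, 180, 180, 180].

### API

Orientations are given as [roll, pitch, yaw] about the fixed x, y, z axes, in that order (R = Rz(yaw) Ry(pitch) Rx(roll)).
In Python, from plant import robot gives the robot as it stands. Calls block until the motion is done:
- robot.move_pose(position, orientation): joint-space move of the TCP to a pose.
- robot.line_to(position, vel=0.15, rotation=None, guard=None): straight line of the TCP; rotation=None keeps the orientation; vel is the mean speed in m/s. With guard (N) it stops when the force on the tool has changed by that much, and returns True; else False.
- robot.goto_joints(angles): joint-space move.
- robot.set_gripper(opening): finger opening in m; the grip force is fixed at half the most; returns when the fingers have stopped.
- robot.pause(seconds).
- robot.ik(position, orientation): joint angles nearest the present ones, or None.
- robot.observe(): the state.
- robot.grab_frame(name): name is "scene" or "top" or "wrist"; returns the picture (480x640x3 uint8, blue, green, red); there is no depth.
- robot.get_calibration(name): a dict with "vertical_fov" (degrees; the focal length in pixels is half the picture's height over the tangent of half this angle, whatever the lens; pixels are square), "cx", "cy" (the principal point, pixels), "rvec" (rotation vector, rad) and "tvec" (3), from world to camera coordinates, as OpenCV has them. Camera axes: x right, y down, z forward; pixel columns grow to the right and rows downward; lengths in m; the calibration is good to about 2 mm. A picture is of the moment at which its call begins: read the wrist's pose just before it. get_calibration takes no time and is no camera call; for the wrist camera it gives the pose at the moment of the call.
A pose or a line that the arm cannot do raises robot.IKError and nothing moves.
- robot.job_done(): hands the job in; it is judged then, once.
The state is a dict: "time": time; "q": joint angles; "qvel": joint speeds; "joint_torque": joint torques, N m; "tool_pos": TCP position; "tcp_rot": TCP orientation; "ft_force": force on the tool from outside, world axes, zero at the start; "torque": the same for the moment, N m; "gripper_width": finger opening in m; "gripper_force": force on a finger pad.
Only numpy, scipy, OpenCV 4.12 (cv2) and the standard library are available. Lean on these libraries where they do the work, as an engineer would, in place of code of your own. Each camera call takes 0.05 s, during which the arm holds its last target. There are 200 camera calls.

## Working session

There is one attempt and no reset: what is moved stays moved. The work goes in short steps, each a Python script; the robot and the scene stay as the last script left them, time stands still between calls to the robot, and variables do not carry over. Pictures are saved under pics/ and viewed, at most 14 in all, crops included, and the job is handed in when it is done.

```bash
mkdir -p pics; ls
python3 - <<'E'
from plant import robot
import cv2
for n in("top","scene"):
    cv2.imwrite(f"pics/{n}0.png",robot.grab_frame(n)); print(n,robot.get_calibration(n))
s=robot.observe();print(s["time"],s["tool_pos"],s["tcp_rot"],s["ft_force"],s["gripper_width"])
E
```

```text
pics
top {'vertical_fov': 43.971482712073694, 'cx': 305.91575256144654, 'cy': 246.47828851568445, 'rvec': array([ 2.12220777, -2.1576519 ,  0.11907154]), 'tvec': array([0.05432373, 0.53949299, 1.56383874])}
scene {'vertical_fov': 44.16569298057837, 'cx': 324.5652015875208, 'cy': 238.73869255638434, 'rvec': array([ 0.81142796, -2.32127119,  1.34938882]), 'tvec': array([0.45470314, 0.21383041, 1.30472876])}
0.1 [ 0.16741971 -0.57593911  0.30319482] [-1.79932219e+02 -1.63313356e-02  1.62030052e+01] [-0.50294658  0.12782159  0.31736473] 0.08559254083516762
```

View pics/top0.png

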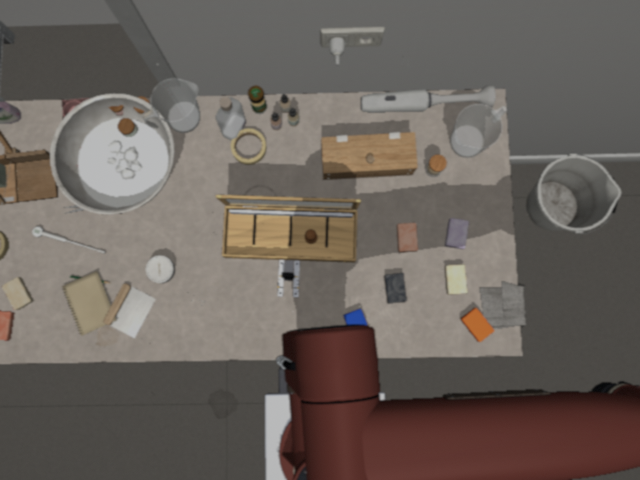

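View pics/scene0.png

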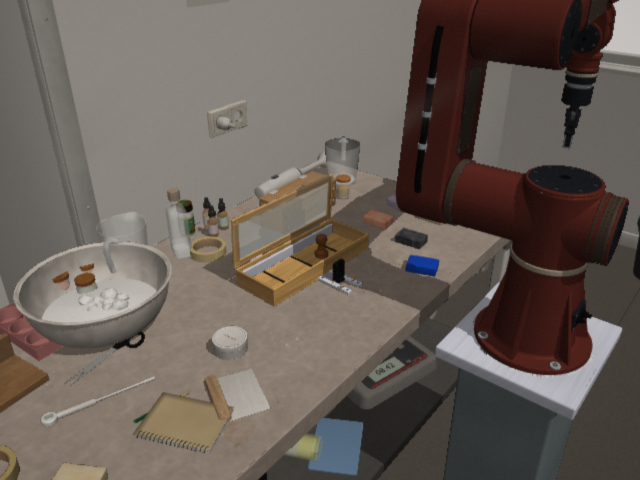

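The top view shows the tray around (290,235) with the stamp at (311,237). The bar candidates are pink (407,237), purple (457,233), charcoal (396,288) and yellow (456,279). The blue and orange decoys are at (357,318) and (477,324), the jar at (437,163) and the tin at (160,269). Next I'll convert these to positions.

```bash
cat > h.py <<'E'
import numpy as np,cv2
from plant import robot
def ray(n,uv,z=0.,cal=None,):
    c=cal or robot.get_calibration(n); f=240/np.tan(np.radians(c["vertical_fov"]/2))
    R=cv2.Rodrigues(np.array(c["rvec"]))[0]; t=np.array(c["tvec"])
    uv=np.atleast_2d(np.array(uv,float))
    d=np.c_[(uv-[c["cx"],c["cy"]])/f,np.ones(len(uv))]@R; o=-R.T@t
    return o+d*((z-o[2])/d[:,2])[:,None]
def proj(cal,P):
    f=240/np.tan(np.radians(cal["vertical_fov"]/2))
    K=np.array([[f,0,cal["cx"]],[0,f,cal["cy"]],[0,0,1]])
    return cv2.projectPoints(np.atleast_2d(np.array(P,float)),cal["rvec"],cal["tvec"],K,None)[0][:,0]
E
python3 - <<'E'
from h import *
np.set_printoptions(precision=3,suppress=True)
for n,uv,z in [("pink",(407,237),.026),("purple",(457,233),.026),("char",(396,288),.026),("yel",(456,279),.026),("stamp",(311,237),.064),("jar",(438,163),.07),("tin",(160,269),.034),("handle",(288,277),.062),("trayFL",(224,258),.048),("trayFR",(356,261),.048),("blue",(357,318),.026)]:
    p=ray("top",uv,z)[0]; print(n,p,np.hypot(p[0],p[1]))
im=cv2.imread("pics/top0.png")
cv2.imwrite("pics/top0c.png",cv2.resize(im[180:340,210:510],None,fx=2.66,fy=2.66,interpolation=cv2.INTER_CUBIC))
s=robot.observe()
print(s["q"]); c=robot.get_calibration("wrist"); R=cv2.Rodrigues(c["rvec"])[0]; print(-R.T@c["tvec"],R[2],c["vertical_fov"])
E
```

```text
pink [ 0.563 -0.228  0.026] 0.607301320415149
purple [ 0.571 -0.363  0.026] 0.6769354313795606
char [ 0.425 -0.194  0.026] 0.4673839575535686
yel [ 0.447 -0.355  0.026] 0.5703564421213905
stamp [0.562 0.031 0.064] 0.562639848677985
jar [ 0.755 -0.312  0.07 ] 0.8165208814924083
tin [0.487 0.441 0.034] 0.6564529961553425
handle [0.457 0.093 0.062] 0.4660664999855534
trayFL [0.512 0.265 0.048] 0.576249565589624
trayFR [ 0.497 -0.088  0.048] 0.5050701391690392
blue [ 0.347 -0.088  0.026] 0.3580394276706885
[-86.271   5.995   5.531  89.605   0.001  77.526]
[ 0.238 -0.556  0.373] [-0.282 -0.08  -0.956] 61.76575691100256
```

View pics/top0c.png

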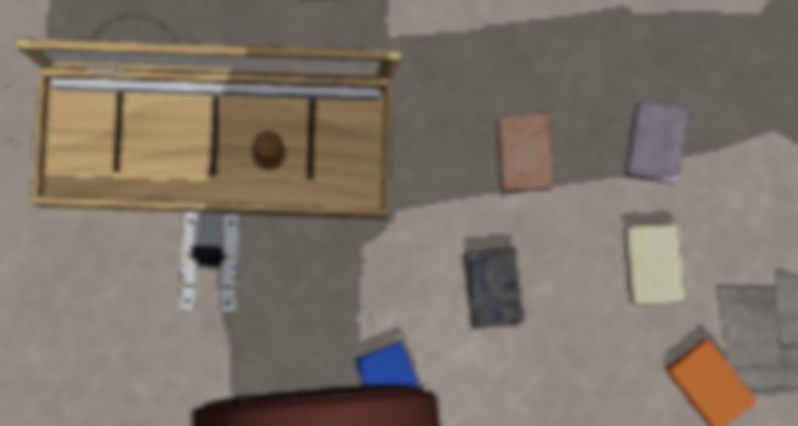

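The crop shows the tray with three dark lines on its floor, the stamp in the third bay from the left, and four natural-tint bars, the charcoal one embossed. The blue and orange decoys sit outside the group. I'll look closer with the wrist camera.

```bash
cat >> h.py <<'E'
np.set_printoptions(precision=4,suppress=True)
def snap(n,tag):
    c=robot.get_calibration("wrist") if n=="wrist" else robot.get_calibration(n)
    im=robot.grab_frame(n); cv2.imwrite(f"pics/{tag}.png",im)
    np.save(f"pics/{tag}.npy",c,allow_pickle=True); return im,c
def load(tag): return cv2.imread(f"pics/{tag}.png"),np.load(f"pics/{tag}.npy",allow_pickle=True).item()
E
python3 - <<'E'
from h import *
robot.move_pose([0.43,-0.28,0.33],[180,0,0]); snap("wrist","w1")
robot.move_pose([0.47,0.09,0.36],[180,0,0]); snap("wrist","w2")
print(robot.observe()["time"],robot.observe()["q"])
E
```

```text
3.0667 [ -4.989  -13.9565  -7.6523  96.3261  -0.0113 175.0962]
```

View pics/w1.png

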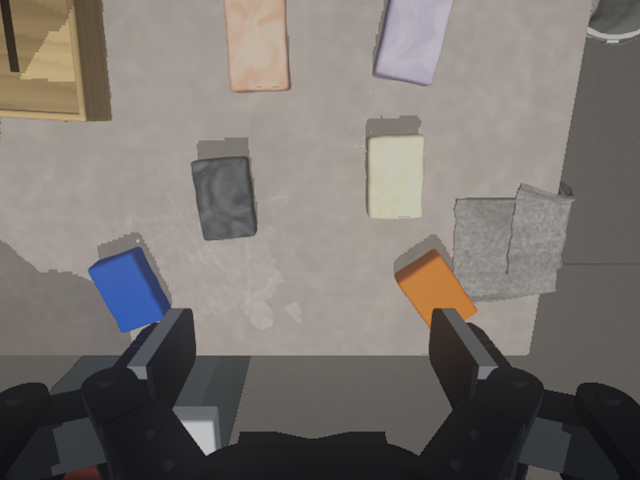

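View pics/w2.png

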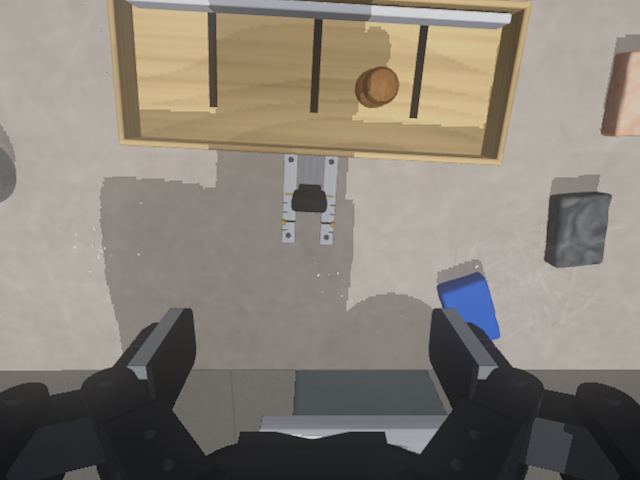

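The charcoal bar's top corners are at about (192,162), (247,156), (256,235) and (204,240). The yellow bar's are (368,136) to (422,217). Pink and purple are at the top of w1, and all four are soap bars. In w2 the tray's front rim runs from (121,144) to (500,163), the stamp head is at (379,85), the handle at (310,190), and the floor lines look painted. I'll compute the tray pose and set up a per-bar detector.

```bash
cat >> h.py <<'E'
def bar(im,c,uv0,tol=28,z=.026):
    """pose of the bar whose top face holds pixel uv0: x,y,yaw(long axis, deg, in -90..90), sides"""
    lab=cv2.cvtColor(cv2.GaussianBlur(im,(5,5),0),cv2.COLOR_BGR2LAB).astype(float)
    u,v=map(int,uv0); ref=np.median(lab[v-12:v+13,u-12:u+13].reshape(-1,3),0)
    d=(lab-ref)*[.6,2.,2.]
    m=(np.linalg.norm(d,axis=2)<tol).astype(np.uint8)
    m=cv2.morphologyEx(m,cv2.MORPH_OPEN,np.ones((5,5)))
    n,l=cv2.connectedComponents(m)
    if l[v,u]==0: return None
    k=(l==l[v,u]).astype(np.uint8)
    cs=max(cv2.findContours(k,0,cv2.CHAIN_APPROX_NONE)[0],key=cv2.contourArea)[:,0]
    P=ray("",cs,z,c)[:,:2]
    (x,y),(a,b),t=cv2.minAreaRect((P*1000).astype(np.float32))
    if a>b: a,b,t=b,a,t-90
    yaw=(t+90+90)%180-90   # direction of the long side
    return x/1000,y/1000,yaw,a,b
E
python3 - <<'E'
from h import *
im,c=load("w1")
for n,uv in [("char",(225,198)),("yel",(396,178)),("pink",(258,45)),("pur",(412,38))]:
    for tol in (20,28,36): print(n,tol,bar(im,c,uv,tol))
print(ray("",[(192,162),(247,156),(256,235),(204,240)],.026,c))
im,c=load("w2")
print("rimF",ray("",[(121,144),(500,163)],.048,c))
print("stamp",ray("",(379,85),.064,c),"handle",ray("",[(310,190)],.062,c))
print("rails",ray("",[(291,159),(288,238),(332,160),(326,238)],.008,c))
print("plate top ends?",ray("",[(134,6),(512,20)],.037,c))
g=cv2.cvtColor(im,cv2.COLOR_BGR2GRAY)
cv2.imwrite("pics/w2c.png",cv2.resize(im[130:260,240:390],None,fx=4,fy=4,interpolation=cv2.INTER_CUBIC))
E
```

```text
char 20 (0.4354707336425781, -0.1984335479736328, 3.890810251235962, 56.057708740234375, 95.21528625488281)
char 28 (0.43561184692382815, -0.19901316833496094, 4.66182279586792, 58.798370361328125, 96.68144989013672)
char 36 (0.359370361328125, -0.2917109375, 89.94316864013672, 469.40057373046875, 709.6023559570312)
yel 20 (0.44623516845703126, -0.36047824096679687, 2.334996461868286, 51.302886962890625, 77.3891830444336)
yel 28 (0.4271042175292969, -0.2448033447265625, 89.94316864013672, 334.02618408203125, 533.0225830078125)
yel 36 (0.42648663330078124, -0.2482689208984375, 89.94316864013672, 335.2545471191406, 542.2800903320312)
pink 20 (0.42710430908203123, -0.24444876098632812, 89.94316864013672, 334.0267028808594, 533.7062377929688)
pink 28 (0.426487548828125, -0.2473475341796875, 89.94316864013672, 335.2545471191406, 540.4373168945312)
pink 36 (0.4258565368652344, -0.2654112548828125, 89.94316864013672, 336.480712890625, 577.5009765625)
pur 20 (0.566165283203125, -0.3683567810058594, -11.430694580078125, 51.014461517333984, 66.2687759399414)
pur 28 (0.42649264526367187, -0.24463531494140625, 89.94316864013672, 335.2496032714844, 534.5465698242188)
pur 36 (0.42585638427734374, -0.26552825927734375, 89.94316864013672, 336.4806823730469, 577.26708984375)
[[ 0.4621 -0.1711  0.026 ]
 [ 0.4675 -0.222   0.026 ]
 [ 0.3918 -0.2271  0.026 ]
 [ 0.3868 -0.1761  0.026 ]]
rimF [[ 0.5184  0.2655  0.048 ]
 [ 0.5004 -0.0889  0.048 ]]
stamp [[0.5683 0.0308 0.064 ]] handle [[0.4776 0.09   0.062 ]]
rails [[0.5003 0.1099 0.008 ]
 [0.4145 0.1146 0.008 ]
 [0.4992 0.0673 0.008 ]
 [0.4145 0.0728 0.008 ]]
plate top ends? [[ 0.6348  0.2428  0.037 ]
 [ 0.6234 -0.0876  0.037 ]]
```

View pics/w2c.png

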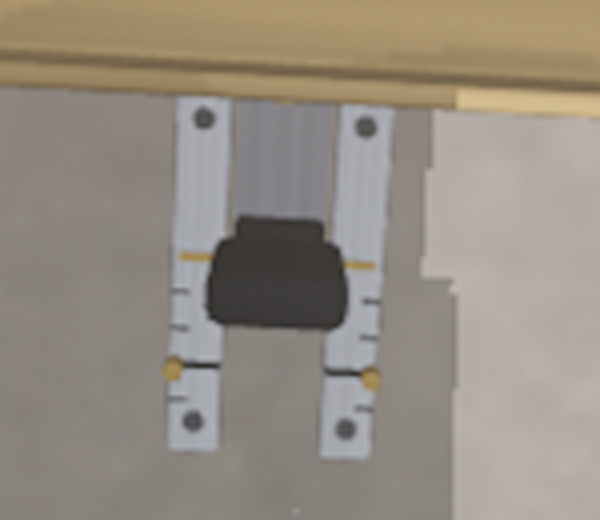

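The pointers are home at crop (197,257)/(360,265), and the long mark lies between the studs at about (200,366)/(345,372). The handle is free. The tray comes out near (0.578, 0.085) with yaw −2.9°. I'll check that against the rail geometry, then remove the stamp.

```bash
cat >> h.py <<'E'
TY=-2.9; T0=np.array([.578,.0848])
def tw(x,y):  # tray -> world xy
    a=np.radians(TY); return T0+np.array([[np.cos(a),-np.sin(a)],[np.sin(a),np.cos(a)]])@[x,y]
def rpy(yaw): return [180,0,180+yaw if yaw<=0 else yaw-180]
E
python3 - <<'E'
from h import *
im,c=load("w2")
print("ptr",ray("",[(289,194),(330,196)],.01,c).mean(0),"mark",ray("",[(290,221.5),(326,223)],.008,c).mean(0))
print("handle pred",tw(-.114,0),proj(c,[*tw(-.114,0),.062]),"corners",proj(c,[[*tw(-.069,s*.18),.048] for s in(1,-1)]), "plate", proj(c,[[*tw(.053,s*.168),.037] for s in(1,-1)]))
x,y=.567,.031
robot.move_pose([x,y,.24],rpy(TY)); robot.set_gripper(.085)
robot.line_to([x,y,.093],guard=6); 
robot.set_gripper(0); s=robot.observe(); print(s["tool_pos"],s["gripper_width"],s["gripper_force"])
robot.line_to([x,y,.22]); s=robot.observe(); print(s["time"],s["gripper_width"],s["gripper_force"])
E
```

```text
ptr [0.4628 0.0908 0.01  ] mark [0.4324 0.0925 0.008 ]
handle pred [0.4641 0.0906] [[309.4312 204.2392]] corners [[118.2797 144.2492]
 [502.632  163.4912]] plate [[125.0438  -0.0211]
 [509.5838  21.2337]]
[0.5673 0.0309 0.0935] 0.028329585672375153 56.35818884078617
8.675 0.028030037399236103 56.85998857768027
```

```bash
cat > pk.py <<'E'
from h import *
def find(xy,tag,z=.24):
    robot.move_pose([*xy,z],rpy(0)); im,c=snap("wrist",tag)
    uv=proj(c,[*xy,.026])[0]; best=None
    for t in range(6,45,2):
        b=bar(im,c,uv,t)
        if b and (best is None or abs(b[3]-53)+abs(b[4]-79)<abs(best[3]-53)+abs(best[4]-79)): best=b
    return best
E
python3 - <<'E'
from pk import *
x,y=.43,.27
robot.move_pose([x,y,.22],rpy(0)); s=robot.observe(); print(s["gripper_width"],s["ft_force"])
robot.line_to([x,y,.11]); print(robot.line_to([x,y,.083],vel=.05,guard=4)); print(robot.observe()["tool_pos"],robot.observe()["gripper_width"])
robot.set_gripper(.085); robot.line_to([x,y,.24])
im,c=snap("wrist","s1")
print(find((.427,-.199),"b0")); print(robot.observe()["time"])
cv2.imwrite("pics/v.png",np.hstack([cv2.resize(cv2.imread(f"pics/{t}.png"),(400,300)) for t in("s1","b0")]))
E
```

```text
0.028243836171627953 [ 0.5843  0.4653 -0.4095]
True
[0.4297 0.2699 0.0844] 0.027880383812674433
(0.4254538879394531, -0.19686920166015626, 4.577754497528076, 50.99651336669922, 78.42769622802734)
14.725
```

View pics/v.png

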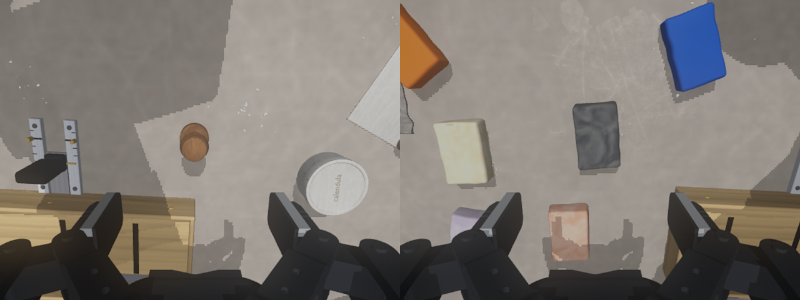

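The stamp stands upright on the bench left of the handle, and the tin is clear of it. The charcoal bar is found at about (595,135) in the right half. I'll pick and place it first.

```bash
cat >> pk.py <<'E'
def pick(b):
    x,y,yaw=b[:3]
    robot.set_gripper(.085); robot.move_pose([x,y,.16],rpy(yaw)); 
    if robot.line_to([x,y,.077],guard=8): print("pick guard",robot.observe()["tool_pos"])
    robot.set_gripper(0); robot.line_to([x,y,.20]); s=robot.observe()
    print("picked w",s["gripper_width"],s["gripper_force"],s["time"]); return s["gripper_width"]>.045
def place(ty,tx=-.006):
    p=tw(tx,ty); robot.move_pose([*p,.20],rpy(TY)); w=robot.observe()["gripper_width"]; print("carried w",w)
    if w<.045: return False
    robot.line_to([*p,.105]); g=robot.line_to([*p,.0865],vel=.05,guard=5); s=robot.observe()
    print("down",g,s["tool_pos"],s["gripper_width"])
    robot.set_gripper(s["gripper_width"]+.011); robot.line_to([*p,.17]); return True
E
python3 - <<'E'
from pk import *
b=(.4258,-.1975,4.4)
if pick(b) and place(.125):
    snap("wrist","p0")
    robot.set_gripper(.085)
    print(find((.447,-.359),"b1")); print(robot.observe()["time"])
E
```

```text
picked w 0.05213853954901216 62.64453649520874 17.4333
carried w 0.05206722114301642
down True [0.5787 0.2102 0.0873] 0.05193611534156256
(0.44527398681640623, -0.36047137451171873, 2.104661464691162, 51.9481315612793, 77.46185302734375)
23.7417
```

Run:
```python
from pk import *
b=(.4455,-.3603,2.1)
if pick(b) and place(.042):
    robot.move_pose([*tw(-.03,.06),.30],rpy(TY)); snap("wrist","p1")
    robot.set_gripper(.085)
    print(find((.563,-.231),"b2"),robot.observe()["time"])
    cv2.imwrite("pics/v2.png",np.hstack([cv2.resize(cv2.imread(f"pics/{t}.png"),(400,300)) for t in("p1","b2")]))
```

```text
picked w 0.05253946578928458 63.29583406448364 26.4417
carried w 0.052731688431830265
down True [0.5745 0.1272 0.0874] 0.05254324880226195
(0.5616574096679687, -0.23435221862792968, 1.2483232021331787, 49.27102279663086, 74.2726821899414) 32.8917
```

View pics/v2.png

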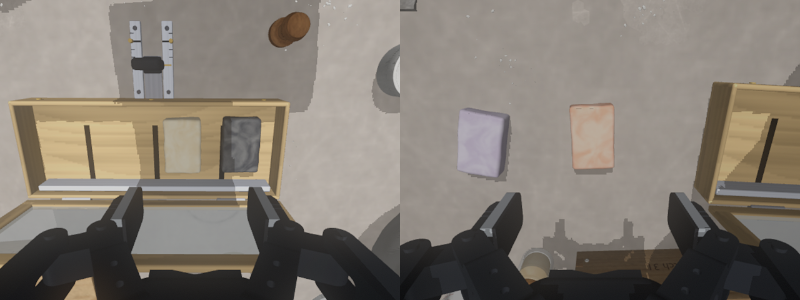

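Left half: charcoal and yellow lie flat side by side in the left part of the tray. Right half: pink at about (592,137) and purple at about (483,143), undisturbed. I'll do pink, then purple.

Run:
```python
from pk import *
b=(.5617,-.234,1.3)
if pick(b) and place(-.042):
    robot.set_gripper(.085)
    print(find((.57,-.365),"b3"),robot.observe()["time"])
```

```text
picked w 0.052501883086916175 63.49627375602722 35.5917
carried w 0.052652522477753524
down True [0.5703 0.0432 0.0875] 0.052767827561718605
(0.5702958374023438, -0.36966729736328124, -11.6533203125, 51.96670150756836, 76.5932388305664) 40.7417
```

Run:
```python
from pk import *
b=(.5703,-.3693,-11.6)
if pick(b) and place(-.125):
    robot.move_pose([*tw(-.05,0),.33],rpy(TY)); snap("wrist","p3"); print(robot.observe()["time"])
```

```text
picked w 0.0523310012632282 63.55115532875061 43.45
carried w 0.05187596917691516
down True [ 0.5661 -0.0397  0.0875] 0.05171334350468083
47.7333
```

View pics/p3.png

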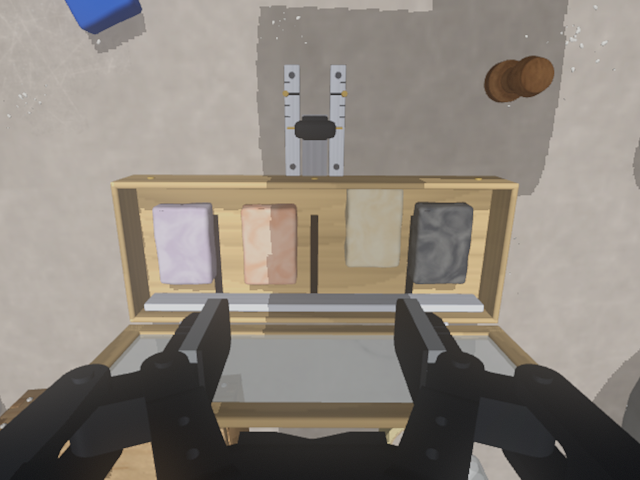

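All four bars are in the tray, with yellow knocked forward against the front wall at (373,228). I'll check numerically that it still lies flat and within limits.

Run:
```python
from pk import *
im,c=load("p3"); a=np.radians(TY); R=np.array([[np.cos(a),-np.sin(a)],[np.sin(a),np.cos(a)]])
for n,uv in [("pur",[(157,204),(210,203),(212,284),(157,284)]),("pink",[(242,205),(296,205),(297,283),(244,284)]),("yel",[(346,189),(401,189),(400,267),(346,266)]),("char",[(417,204),(472,205),(467,284),(414,280)])]:
    q=(ray("",uv,.035,c)[:,:2]-T0)@R; print(n,q.mean(0),np.linalg.norm(q[0]-q[1]),np.linalg.norm(q[1]-q[2]),np.linalg.norm(q[2]-q[3]),"front",q[:2,0])
```

```text
pur [-0.0082 -0.1233] 0.04897551480043951 0.08091339115444442 0.053911416667322014 front [-0.0479 -0.0488]
pink [-0.0077 -0.0417] 0.04985334985871565 0.0778729856115458 0.05196966273220019 front [-0.0469 -0.0469]
yel [-0.024  0.056] 0.050182184799343256 0.07611631428563724 0.05226548790645346 front [-0.0617 -0.0617]
char [-0.0086  0.1225] 0.05084957276213491 0.07903937256991837 0.052421948272167375 front [-0.0478 -0.0468]
```

The yellow bar lies flat at tray (−0.024, 0.056), within limits. Next I'll shut the lid by following its arc from behind with closed fingers.

Run:
```python
from pk import *
robot.set_gripper(0)
Y=.05; tr=robot.tip_reach; print(tr)
robot.move_pose([*tw(.03,Y),.33],rpy(TY)); robot.line_to([*tw(.125,Y),.33]); print(robot.line_to([*tw(.125,Y),.15+tr],guard=10))
r=.118
for th in np.radians([88,78,68,58,48,38,28,20,13,7,3]):
    o=.008+.011*np.sin(th)
    x=.069-r*np.cos(th)+o*np.sin(th); z=.0485+r*np.sin(th)+o*np.cos(th)
    if th>1.3: z=max(z-.012,.15)
    g=robot.line_to([*tw(x,Y),z+tr],vel=.1,guard=25); s=robot.observe()
    print(round(np.degrees(th)),g,s["ft_force"],s["time"])
    if g: break
else:
    x=.069-r; print("push",robot.line_to([*tw(x,Y),.052+tr],vel=.03,guard=10)); s=robot.observe(); print(s["tool_pos"]-[0,0,tr],s["ft_force"])
    robot.line_to([*tw(x,Y),.25]); robot.line_to([*tw(-.05,0),.33]); snap("wrist","l1"); snap("scene","l1s")
    cv2.imwrite("pics/v3.png",np.hstack([cv2.resize(cv2.imread("pics/l1.png"),(400,300)),cv2.resize(cv2.imread("pics/l1s.png")[150:390,180:500],(400,300))]))
```

```text
0.0726
False
88 False [-0.1182 -0.5874  1.1361] 51.0333
78 False [-0.1916  0.0026  0.4723] 51.3917
68 False [ 0.2785 -0.8078  1.1827] 51.775
58 False [ 0.4147 -0.962   0.623 ] 52.1417
48 False [ 0.5731  0.4992 -0.7726] 52.5083
38 False [-0.1666  0.0911  0.4837] 52.8833
28 False [ 0.038  -0.3228 -0.0246] 53.2583
20 False [ 0.5408 -0.5217  0.1228] 53.5917
13 False [-0.3785  0.5401  0.3191] 53.9
7 False [-0.1884  0.009   0.0577] 54.1833
3 False [ 0.6014 -0.6005 -0.2837] 54.4333
push True
[0.5323 0.1372 0.0565] [-1.7779 -0.0176  8.3674]
```

View pics/v3.png

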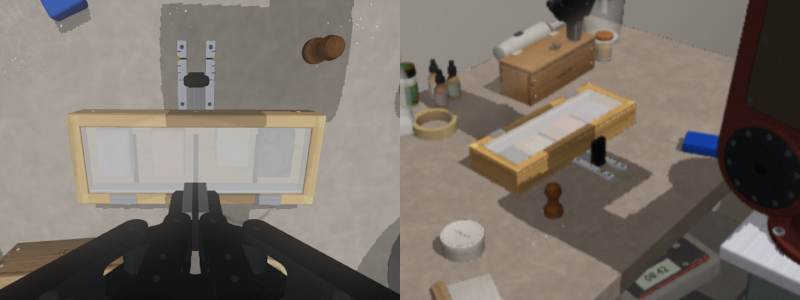

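The lid is shut flat, with the fingers stopping at z = 56.5 mm as expected. The bars show under the pane, the stamp is standing and the tin and jar are untouched. Next I'll grip the handle and pull it 30 mm.

Run:
```python
from pk import *
h=np.array([.4635,.0906]); a=np.radians(TY); ux=np.array([np.cos(a),np.sin(a)])
robot.move_pose([*h,.2],rpy(TY)); robot.set_gripper(.065)
print(robot.line_to([*h,.099],vel=.08,guard=6)); robot.set_gripper(0)
s=robot.observe(); p0=s["tool_pos"].copy(); print(p0,s["gripper_width"],s["gripper_force"],s["ft_force"])
def d(s): return -(s["tool_pos"]-p0)[:2]@ux
for k in (.01,.02,.027,.030):
    q=p0[:2]-ux*k; g=robot.line_to([*q,p0[2]],vel=.02,guard=25); s=robot.observe(); print(k,g,d(s),s["ft_force"],s["gripper_width"])
snap("scene","d1"); snap("top","d1t")
for i in range(5): robot.pause(.4); s=robot.observe(); print(s["time"],d(s),s["ft_force"][0],s["gripper_width"])
```

```text
False
[0.4638 0.0919 0.0998] 0.0332734385117301 60.22126615047455 [-1.2879 10.1174  6.3033]
0.01 False 0.009278066651110332 [ 6.0939  1.8337 -6.2151] 0.033291819529919525
0.02 False 0.01914396792187288 [ 6.0279  1.9558 -5.4415] 0.03333478678259306
0.027 False 0.026053887694223826 [ 8.0894  3.1875 -8.0437] 0.033023260783161826
0.03 False 0.029014022344757487 [ 7.1579  2.5366 -8.0249] 0.03298396682121965
62.25 0.02895393546320258 7.969415599683093 0.033222363112567106
62.65 0.028959010164648438 8.681172784182428 0.033430592382488994
63.05 0.02895206685385049 7.285172771014332 0.03297948274203011
63.45 0.028982774606417183 7.687816309977923 0.033098179231409765
63.85 0.028978051331956432 7.721718248380892 0.032915909091865946
```

Run:
```python
from h import *
a=cv2.imread("pics/d1.png"); uv=proj(robot.get_calibration("scene"),[.434,.092,.01])[0].astype(int); print(uv)
u,v=uv; cv2.imwrite("pics/v4.png",cv2.resize(a[v-35:v+35,u-50:u+50],None,fx=8,fy=8,interpolation=cv2.INTER_CUBIC))
```

```text
[347 282]
```

View pics/v4.png

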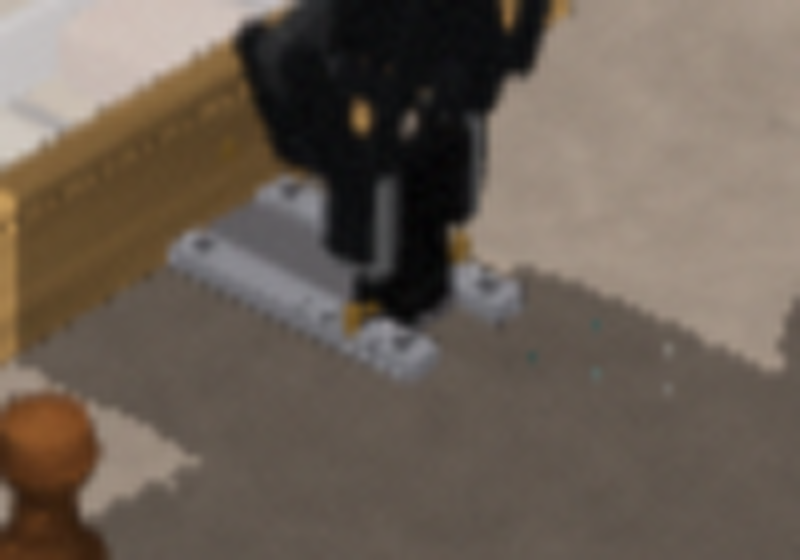

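The brass pointer stands at the stud and mark at about (355,318) in the crop, and it has been held there for more than 2 s. I'll guide the handle home, release it and check.

Run:
```python
from pk import *
s=robot.observe(); p=s["tool_pos"]; a=np.radians(TY); ux=np.array([np.cos(a),np.sin(a)])
print(robot.line_to([*(p[:2]+ux*.027),p[2]],vel=.03,guard=30)); robot.set_gripper(.07)
p=robot.observe()["tool_pos"]; robot.line_to([p[0],p[1],.2],vel=.1); robot.move_pose([*tw(-.06,0),.33],rpy(TY)); robot.pause(.3)
im,c=snap("wrist","e1"); print(robot.observe()["time"])
```

```text
False
67.5083
```

View pics/e1.png

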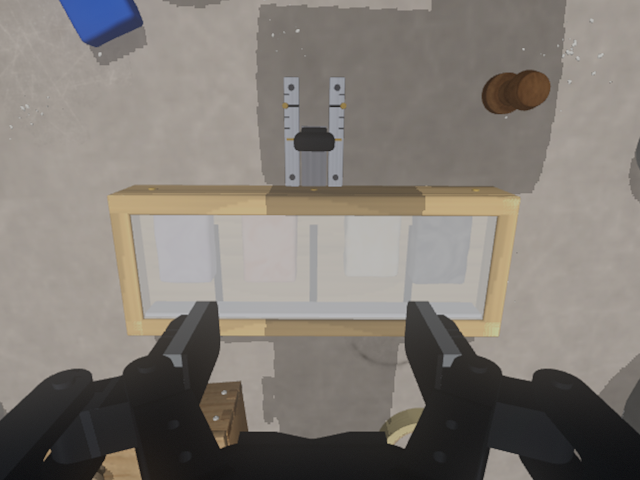

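The lid is shut, the pointers are back at (290,139)/(340,138), and the bars' back ends are at rows 275–283. One quick numeric check before handing in.

Run:
```python
from pk import *
im,c=load("e1"); a=np.radians(TY); R=np.array([[np.cos(a),-np.sin(a)],[np.sin(a),np.cos(a)]])
t=lambda uv,z:((ray("",uv,z,c)[:,:2]-T0)@R).round(4)
print("backs",t([(190,282),(270,281),(372,275),(438,283)],.035)[:,0],"ptr-mark",t([(290,139)],.01)[:,0]-t([(290,105)],.008)[:,0],"plate",t([(315,303)],.037))
l=cv2.cvtColor(im,cv2.COLOR_BGR2GRAY)
for u in (185,270,372,440): print(u,l[265:310:1,u-8:u+8].mean(1).round().astype(int))
```

```text
backs [0.02   0.019  0.0127 0.0212] ptr-mark [0.0305] plate [[0.0417 0.0021]]
185 [179 179 179 179 180 180 181 180 180 180 180 179 179 179 179 179 178 176
 177 179 179 179 179 179 179 178 178 177 177 177 177 178 179 178 178 178
 172 168 168 169 169 169 167 165 161]
270 [180 180 180 180 180 180 180 180 180 180 180 180 180 180 180 179 177 177
 178 178 178 178 178 178 178 178 178 177 177 178 178 178 179 179 179 180
 176 171 170 170 171 170 170 170 171]
372 [183 183 183 183 183 183 183 183 183 183 181 177 176 176 176 176 176 177
 177 178 177 177 177 177 177 177 177 177 178 178 178 178 178 178 178 179
 176 171 170 170 170 170 169 170 170]
440 [166 166 165 165 165 166 165 165 165 164 164 164 163 164 164 164 164 164
 168 176 178 177 177 177 177 177 177 177 177 177 176 176 177 177 177 178
 174 170 168 169 169 169 166 164 161]
```

```bash
python3 -c "
from plant import robot
print(robot.job_done())"
```

```text
the job is handed in; nothing more can be done
None
```

I've handed in the job; no verdict came back. The stamp is on the bench, all four bars lie flat along the tray's front wall under the shut lid, the handle was held within about 1 mm of the mark for over 2 s and is home again, and the tin and jar were left alone.

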